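Stack the rivet tins, heavy one below

ROBOT

A 7-joint arm with a two-finger parallel gripper is mounted at the origin on the work surface. World frame = base frame: x ahead of the robot, y to its left, z up, the work surface at z = 0. Lengths are in m, angles in rad, forces in N, time in s.
With the tool pointing down it reaches from about 0.425 to 0.95 m from the base axis. Payload 4.7 kg.
Tool frame: the origin (TCP) lies between the finger pads; the fingertips stand 22 mm ahead of it and the grasp point (between the pads) lies 3 mm ahead of it; z points along the fingers, y is the line along which they close (so a half turn about z gives the same grasp; the last joint's range is limited). The gripper opens to 87 mm and grips with 3 to 60 N. Pads are 19 mm wide; open, the fingers measure 117 mm over their backs; the gripper's body (75 mm by 190 mm) begins 51 mm behind the grasp point.
Start: joints at [1.113, 0.469, -0.049, 1.532, 0.024, 1.141, -0.082], TCP at [0.281, -0.614, 0.245] pointing down, gripper open.
Joint ranges: [-2.59, 2.59], [-0.33, 1.99], [-1.39, 1.29], [0.1, 2.45], [-1.04, 4.18], [0.21, 1.99], [-2.66, 2.66]. Speed limits (rad/s): [2.57, 2.57, 3.14, 3.14, 3.14, 3.14, 3.14].

INTERFACE

Orientations are given as a unit quaternion [x, y, z, w].
In Python, from station import arm, vision, get_state gives the robot as it stands (arm), with the cameras (vision) and the readings as plain functions.
- The arm moves only by the tool send_path, called after ">>>" as name(argument=value, ...) on one line, values as JSON. Schema: {"type":"object","properties":{"steps":{"type":"string"},"jaw":{"type":"number"},"clamp_n":{"type":"number"},"only":{"type":"string"},"quiet":{"type":"boolean"},"lines":{"type":"string"}},"required":["steps"],"additionalProperties":false}. steps is a string of 1 to 10 rows, parted by a bar, with the numbers parted by commas; each row has 6 numbers: dx, dy, dz in a scale on which 1.0 is 40 cm, then a rotation vector rx, ry, rz in shares of pi rad (1.0 is pi rad); each row shifts and turns the commanded pose from where the row before left it, along the tool's axes as they then stand; what a row does not reach is not made up. A row lasts 1/12 s, in which the tool goes at most 0.0417 m and 0.125 rad, less where a joint would pass 70% of its speed; a pose out of reach is approached as far as the arm can. jaw is the finger opening in m, set as the call begins (left out keeps the last). The fingers move at their own pace and stop on an object; clamp_n is the grip in N (left out, the last holds). Time passes only in rows, so rows that do not move let the fingers close. The tool returns the time, the measured TCP pose, the force, the opening and the grip force at its end. only (a regular expression) keeps the lines of the reply that match it, lines (a string "A,B") keeps lines A to B, and quiet returns only ok. A shift or turn number past 1, either way, is cut back to 1. Input that does not fit is refused with a message, and nothing moves.
- get_state(): the state, without advancing time (a new reading comes with each control period).
- vision.grab_frame(name): name is "side" or "top" or "wrist"; returns the picture (400x640x3 uint8, blue, green, red); there is no depth.
- vision.calibration(name): a dict with "fx", "fy", "cx", "cy" (pixels), "R" (3x3) and "t" (3): a world point X has camera coordinates R X + t. Camera axes: x right, y down, z forward; pixel columns grow to the right and rows downward; lengths in m; the calibration is good to about 2 mm. The wrist camera is an equidistant fisheye: a pixel r from the principal point sees the ray r / f radians off the axis. A picture is of the moment at which its call begins: read the wrist's pose just before it. calibration takes no time and is no camera call; for the wrist camera it gives the pose at the moment of the call.
- arm.hand_in(): hands the job in; it is judged then, once.
The state is a dict: "clock": time; "joint_pos": joint angles; "joint_velocities": joint speeds; "effort": joint torques, N m; "eef_pos": TCP position; "tcp_rot": TCP orientation; "contact_force": force on the tool from outside, world axes, zero at the start; "wrist_torque": the same for the moment, N m; "opening": finger opening in m; "grip_force": force on a finger pad.
Only numpy, scipy, OpenCV 4.12 (cv2) and the standard library are available. Lean on these libraries where they do the work, as an engineer would, in place of code of your own. Each camera call takes 0.05 s, during which the arm holds its last target. There are 200 camera calls.

TASK

Two low rivet tins that look alike stand on the bench: one is full and heavy, the other nearly empty. Lift them to feel which is which, then stack both squarely, edges flush, on the taller tin that stands on the small wooden board: the heavy one directly on it, the light one on top. Set them down gently, never letting a tin drop, and leave the taller tin and the other things on the bench where they are.

Things in the scene. Friction and masses are not known exactly. Their poses are not given: they have to be found in the camera images.
- tin_a: one of two identical-looking closed tinplate boxes, 120 (x) x 60 (y) x 55 (z) mm, standing on the bench, z up; origin at the centre of the underside. The lid is shut tight and cannot come off; sides and top are flat. One of tin_a and tin_b is full of rivets (0.65 to 0.9 kg), the other nearly empty (0.2 to 0.3 kg); which is which cannot be seen, only felt by lifting.
- tin_b: one of two identical-looking closed tinplate boxes, 120 (x) x 60 (y) x 55 (z) mm, standing on the bench, z up; origin at the centre of the underside. The lid is shut tight and cannot come off; sides and top are flat. One of tin_a and tin_b is full of rivets (0.65 to 0.9 kg), the other nearly empty (0.2 to 0.3 kg); which is which cannot be seen, only felt by lifting.
- base: the taller closed tinplate box, the foot of the column, loose, 1.8 kg, 120 (x) x 60 (y) x 80 (z) mm, flat top; it stands on the board, parallel to it; origin at the centre of the underside, z up
- board: small plain wooden board fixed to the bench, 160 (x) x 100 (y) x 15 (z) mm, under the taller tin; origin at the centre of the underside
- mallet: bystander, loose, to be left alone: wooden mallet lying flat, 350 mm long, head 110 x 60 x 60 mm; origin on its underside
- iron_block: bystander, loose, to be left alone: dark iron dolly block, 90 x 90 x 85 mm, 4.5 kg; origin on its underside
- round_can: bystander, loose, to be left alone: grey round can, 72 mm across, 100 mm tall; origin on its underside
- cup: bystander, loose, to be left alone: open aluminium cup, 80 mm across, 85 mm tall; origin on its underside
- wrench: bystander, loose, to be left alone: steel wrench lying flat, 180 mm long; origin on its underside
- screwdriver: bystander, loose, to be left alone: screwdriver lying flat, 200 mm long; origin on its underside

How it is judged:
By the outcome, as a careful person would: the job done as asked, in the order asked, and still so for the second after the job is handed in, with the robot touching nothing.
It also fails if it takes over 72 s, if anything falls off the work surface, if the arm or the gripper's body presses on something with over 40 N, if the wrist force passes 120 N, or if a joint passes its speed limit or range.

## Working session

There is one attempt and no reset: what is moved stays moved. The work goes in short steps, Python scripts to look and compute and a tool call to move; the robot and the scene stay as the last step left them, time stands still between calls to the robot, and variables do not carry over. Pictures are saved under pics/ and viewed, at most 10 in all, crops included, and the job is handed in when it is done.

```bash
ls; mkdir -p pics
```

Run:
```python
from station import arm, vision, get_state
import cv2,numpy as np
for n in("top","side"):
    im=vision.grab_frame(n); cv2.imwrite(f"pics/{n}0.png",im)
    c=vision.calibration(n); print(n,c)
s=get_state();print(s)
```

```text
pics
station.py
top {'fx': 369.4028720841787, 'fy': 369.4028720841787, 'cx': 320.19475979373874, 'cy': 201.0449060136298, 'R': array([[ 0.01123866, -0.99983057, -0.01457799],
       [-0.99533652, -0.00978892, -0.0959656 ],
       [ 0.09580664,  0.01558853, -0.99527789]]), 't': array([-0.07980588,  0.58314915,  1.07642246])}
side {'fx': 385.53856231055727, 'fy': 385.53856231055727, 'cx': 327.1796442986198, 'cy': 198.80999526773826, 'R': array([[-0.89718619, -0.44151139, -0.0111637 ],
       [-0.28310909,  0.59433331, -0.75273977],
       [ 0.33897814, -0.67218719, -0.65822352]]), 't': array([0.47056443, 0.25061511, 0.89922954])}
{'clock': 0.1, 'joint_pos': array([ 1.11311475,  0.46933664, -0.04861286,  1.53353258,  0.02411438,
        1.14098901, -0.08230063]), 'joint_velocities': array([-2.15518729e-03, -2.33143577e-03, -6.80229837e-04, -2.13288678e-03,
       -1.15162497e-03,  8.71638115e-05,  4.40191703e-04]), 'effort': array([ 4.09283502e-04, -5.09169424e+01, -8.12216895e-02, -2.36829901e+01,
       -6.15348970e-02,  3.44682892e-02,  7.59004593e-05]), 'eef_pos': array([ 0.28046183, -0.61344952,  0.24363841]), 'tcp_rot': array([ 9.77100581e-01,  2.12776288e-01, -2.08614466e-04, -8.13380874e-04]), 'contact_force': array([-0.07431892, -0.02920447,  0.18655876]), 'wrist_torque': array([ 0.01994563,  0.02555489, -0.00397775]), 'grip_force': 0.0, 'opening': 0.08695800344305027}
```

View pics/top0.png

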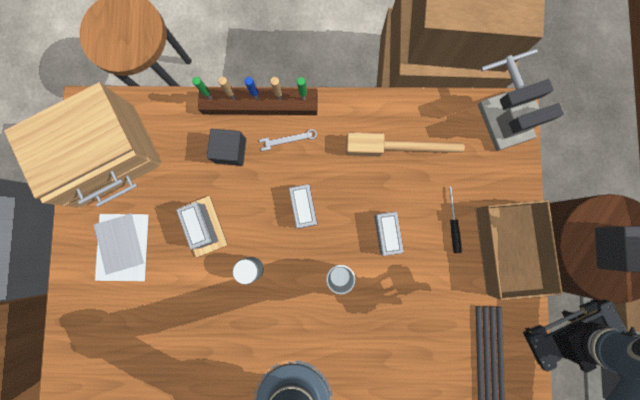

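View pics/side0.png

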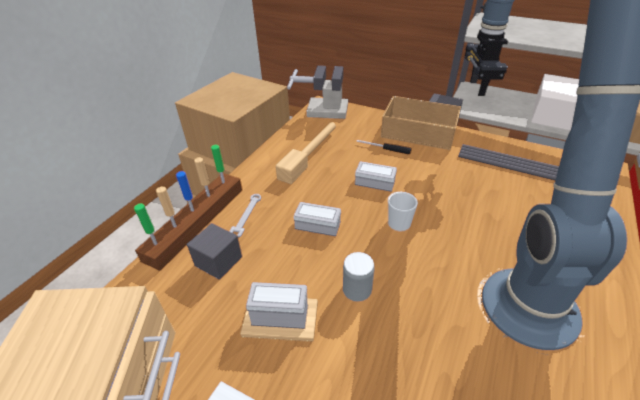

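The top view shows the low tins at about (302,206) and (389,233), and the base tin on its board at (198,226). The round can is at (247,271), the cup at (341,279). The side view agrees.

Create h.py:
```python
from station import arm, vision, get_state
import cv2,numpy as np
from scipy.spatial.transform import Rotation as Rn
def ray(c,px,z):
    px=np.atleast_2d(px).astype(float)
    d=np.c_[(px[:,0]-c['cx'])/c['fx'],(px[:,1]-c['cy'])/c['fy'],np.ones(len(px))]
    R,t=np.array(c['R']),np.array(c['t']); o=-R.T@t; w=d@R
    return o+w*((z-o[2])/w[:,2])[:,None]
def proj(c,X):
    p=np.atleast_2d(X)@np.array(c['R']).T+c['t']; return np.c_[c['fx']*p[:,0]/p[:,2]+c['cx'],c['fy']*p[:,1]/p[:,2]+c['cy']]
def rects(im,c,seeds,z,lo):
    """bright panel on the lid at each seed pixel -> centre, size, long-axis angle on plane z"""
    hsv=cv2.cvtColor(im,cv2.COLOR_BGR2HSV)
    m=((hsv[...,1]<60)&(hsv[...,2]>lo)).astype(np.uint8)
    n,l,st,ce=cv2.connectedComponentsWithStats(m)
    out=[]
    for s in seeds:
        k=l[s[1],s[0]]
        cn=max(cv2.findContours((l==k).astype(np.uint8),0,cv2.CHAIN_APPROX_NONE)[0],key=len)[:,0]
        P=ray(c,cn,z)[:,:2]
        (cx,cy),(w,h),a=cv2.minAreaRect((P*1000).astype(np.float32))
        a=a if w>h else a+90
        out.append((k,round(cx),round(cy),round(max(w,h)),round(min(w,h)),round((a+90)%180-90,1)))
    return out
```

Run:
```python
from h import *
im=cv2.imread("pics/top0.png");c=vision.calibration("top")
for lo in(110,200,215):
  print(lo,rects(im,c,[(302,206),(389,233)],.055,lo),rects(im,c,[(196,223)],.095,lo))
crop=lambda x,y:cv2.resize(im[y-35:y+35,x-40:x+40],None,fx=5,fy=5,interpolation=cv2.INTER_CUBIC)
cv2.imwrite("pics/crop.png",np.vstack([np.hstack([crop(302,206),crop(389,233)])]))
s=cv2.imread("pics/side0.png");c2=vision.calibration("side")
cv2.imwrite("pics/crop2.png",np.hstack([cv2.resize(s[275:345,235:325],None,fx=4.4,fy=5,interpolation=cv2.INTER_CUBIC),crop(202,226)]))
```

```text
110 [(np.int32(29), 567, -22, 122, 62, 11.9), (np.int32(39), 491, -275, 121, 61, 8.9)] [(np.int32(37), 507, 272, 127, 81, 22.5)]
200 [(np.int32(79), 568, -22, 96, 36, 12.1), (np.int32(96), 491, -276, 96, 36, 8.6)] [(np.int32(89), 506, 282, 97, 37, 22.2)]
215 [(np.int32(23), 568, -22, 96, 35, 12.1), (np.int32(28), 490, -276, 95, 35, 8.6)] [(np.int32(25), 506, 282, 95, 34, 22.0)]
```

View pics/crop.png

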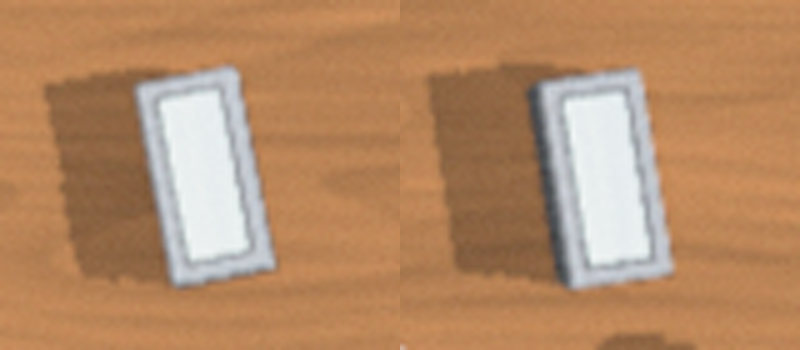

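View pics/crop2.png

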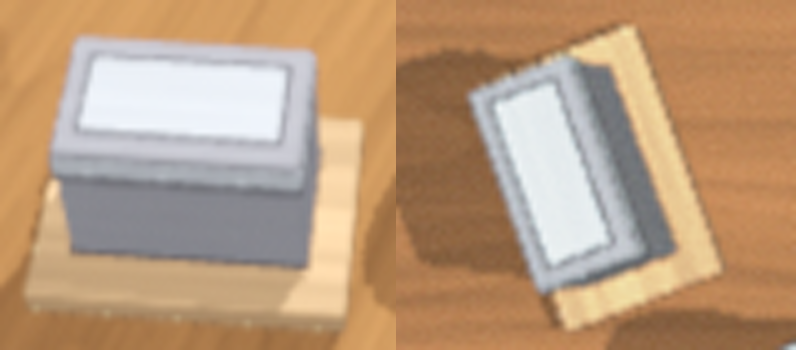

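Add to h.py:
```python
def go(x,y,z,yaw):
    """needed shift in current tool axes, then rotation vector (tool axes)"""
    s=get_state(); R=Rn.from_quat(s['tcp_rot'])
    a=np.radians(yaw); T=Rn.from_matrix(np.array([[np.cos(a),np.sin(a),0],[np.sin(a),-np.cos(a),0],[0,0,-1]]))
    q=(R.inv()*T).as_rotvec()
    print("clock %.2f"%s['clock'],"tcp",s['eef_pos'].round(4),"shift",R.inv().apply(np.array([x,y,z])-s['eef_pos']).round(4),"rot",q.round(4),"F",s['contact_force'].round(1),"op",round(s['opening'],4),"grip",round(s['grip_force'],1))
```

Run:
```python
from h import *
go(.491,-.2755,.245,8.7)
c=vision.calibration("side");im=cv2.imread("pics/side0.png")
for p,z in(((.568,-.022),.055),((.491,-.2755),.055),((.506,.282),.095)):
    u=proj(c,[[*p,z]])[0]; print(u,rects(im,c,[tuple(u.astype(int))],z,200))
```

```text
clock 0.10 tcp [ 0.2805 -0.6134  0.2436] shift [ 0.332  -0.2198 -0.001 ] rot [-0.0017  0.0003  0.277 ] F [-0.1 -0.   0.2] op 0.087 grip 0.0
[316.39603849 211.53688021] [(np.int32(36), 567, -24, 119, 57, 11.8)]
[375.12970538 169.12267676] [(np.int32(30), 490, -277, 118, 57, 8.5)]
[275.85772278 294.62363219] [(np.int32(51), 505, 280, 120, 57, 21.9)]
```

The manual's scale: shifts go in shares of 40 cm and turns go in shares of pi rad. Converting my numbers, 0.0332 m / 0.4 = 0.083, -0.022 m / 0.4 = -0.055.

>>> send_path(steps="0.083,-0.055,0,0,0,0 | 0.083,-0.055,0,0,0,0 | 0.083,-0.055,0,0,0,0 | 0.083,-0.055,0,0,0,0 | 0.083,-0.055,0,0,0,0 | 0.083,-0.055,0,0,0,0 | 0.083,-0.055,0,0,0,0 | 0.083,-0.055,0,0,0,0 | 0.083,-0.055,0,0,0,0 | 0.083,-0.055,0,0,0,0", jaw=0.087)

```text
clock: 0.93
eef_pos: [0.4916, -0.2739, 0.2444]
tcp_rot: [0.977, 0.213, -0.0, -0.0]
contact_force: [0.2, 0.3, 0.1]
opening: 0.0871
grip_force: 0.0
```

>>> send_path(steps="0,0,0.05,0,0,0.0318 | 0,0,0.075,0,0,0.0318 | 0,0,0.075,0,0,0.0245 | 0,0,0,0,0,0 | 0,0,0,0,0,0")

```text
clock: 1.35
eef_pos: [0.4902, -0.2752, 0.1633]
tcp_rot: [0.997, 0.077, -0.002, -0.001]
contact_force: [0.4, -1.0, 0.1]
opening: 0.0867
grip_force: 0.0
```

```bash
python3 -c "
from h import *
go(.4905,-.276,.035,8.6)"
```

```text
clock 1.35 tcp [ 0.4902 -0.2752  0.1633] shift [0.0006 0.0011 0.1283] rot [-0.0023  0.0033  0.0039] F [ 0.4 -1.   0.1] op 0.0867 grip 0.0
```

Converted, 0.03 m / 0.4 = 0.075, 0.02 m / 0.4 = 0.05, 0.004 rad / 3.1416 = 0.0013.

>>> send_path(steps="0.0015,0.0025,0.075,0,0,0.0013 | 0,0,0.075,0,0,0 | 0,0,0.075,0,0,0 | 0,0,0.05,0,0,0 | 0,0,0.025,0,0,0 | 0,0,0.02,0,0,0 | 0,0,0,0,0,0", jaw=0.087)

```text
clock: 1.93
eef_pos: [0.4924, -0.2771, 0.0368]
tcp_rot: [0.997, 0.074, 0.0, 0.0]
contact_force: [0.1, -0.3, -0.6]
opening: 0.0871
grip_force: 0.0
```

>>> send_path(steps="0,0,0,0,0,0 | 0,0,0,0,0,0 | 0,0,0,0,0,0 | 0,0,0,0,0,0 | 0,0,0,0,0,0 | 0,0,0,0,0,0 | 0,0,0,0,0,0 | 0,0,0,0,0,0", jaw=0.04, clamp_n=40)

```text
clock: 2.6
eef_pos: [0.4921, -0.2753, 0.0373]
tcp_rot: [0.997, 0.074, 0.0, -0.001]
contact_force: [-1.2, 2.9, 5.2]
opening: 0.0597
grip_force: 40.0
```

```bash
python3 -c "
from h import *
go(.4905,-.276,.035,8.6)"
```

```text
clock 2.60 tcp [ 0.4921 -0.2753  0.0373] shift [-0.0017  0.0005  0.0023] rot [-0.0015 -0.0001 -0.0017] F [-1.2  2.9  5.2] op 0.0597 grip 40.0
```

Gripped at 60 mm width. Lift slowly and feel.

Converted, -0.02 m / 0.4 = -0.05, -0.015 m / 0.4 = -0.0375.

>>> send_path(steps="0,0,-0.01,0,0,0 | 0,0,-0.02,0,0,0 | 0,0,-0.0375,0,0,0 | 0,0,-0.05,0,0,0 | 0,0,-0.05,0,0,0 | 0,0,-0.025,0,0,0 | 0,0,0,0,0,0 | 0,0,0,0,0,0 | 0,0,0,0,0,0 | 0,0,0,0,0,0")

```text
clock: 3.43
eef_pos: [0.4907, -0.2762, 0.112]
tcp_rot: [0.997, 0.074, -0.001, -0.001]
contact_force: [-0.5, 1.0, -8.3]
opening: 0.0599
grip_force: 40.0
```

Run:
```python
from h import *
go(.4905,-.276,.2,22)
im=vision.grab_frame("side");s=get_state();print(s['contact_force'],s['eef_pos'],s['wrist_torque'])
```

```text
clock 3.43 tcp [ 0.4907 -0.2762  0.112 ] shift [-0.0004 -0.0004 -0.088 ] rot [-0.0021  0.0025 -0.2361] F [-0.5  1.  -8.3] op 0.0599 grip 40.0
[-1.17350687 -0.56096208 -8.10812038] [ 0.49095589 -0.27628488  0.11213968] [-0.01375289 -0.01877173 -0.04814611]
```

About −8.2 N, so roughly 0.83 kg: this is the heavy tin. I'll carry it to the base.

Converted, -0.03 m / 0.4 = -0.075, -0.02 m / 0.4 = -0.05, -0.09 rad / 3.1416 = -0.0286.

>>> send_path(steps="0,0,-0.0375,0,0,0 | 0,0,-0.075,0,0,0 | 0,0,-0.075,0,0,-0.0191 | 0,0,-0.05,0,0,-0.0286 | 0,0,-0.025,0,0,-0.0267 | 0,0,0,0,0,0")

```text
clock: 3.98
eef_pos: [0.4932, -0.2771, 0.2207]
tcp_rot: [0.982, 0.19, 0.002, 0.001]
contact_force: [1.2, 0.3, -8.5]
opening: 0.0595
grip_force: 40.0
```

```bash
python3 -c "
from h import *
go(.505,.281,.215,22)"
```

```text
clock 3.98 tcp [ 0.4932 -0.2771  0.2207] shift [ 0.2196 -0.5133  0.0046] rot [ 0.0034 -0.0032 -0.0007] F [ 1.2  0.3 -8.5] op 0.0595 grip 40.0
```

Converted, -0.0346 m / 0.4 = -0.0865, 0.0148 m / 0.4 = 0.037.

>>> send_path(steps="0.011,-0.026,0,0,0,0 | 0.0223,-0.052,0,0,0,0 | 0.037,-0.0865,0,0,0,0 | 0.037,-0.0865,0,0,0,0 | 0.037,-0.0865,0,0,0,0 | 0.037,-0.0865,0,0,0,0 | 0.037,-0.0865,0,0,0,0 | 0.037,-0.0865,0,0,0,0 | 0.037,-0.0865,0,0,0,0 | 0.037,-0.0865,0,0,0,0")

```text
clock: 4.82
eef_pos: [0.4971, 0.0605, 0.2166]
tcp_rot: [0.982, 0.189, -0.002, -0.0]
contact_force: [1.6, -0.8, -7.0]
opening: 0.0596
grip_force: 40.0
```

>>> send_path(steps="0.037,-0.0865,0,0,0,0 | 0.037,-0.0865,0,0,0,0 | 0.037,-0.0865,0,0,0,0 | 0.037,-0.0865,0,0,0,0 | 0.037,-0.0865,0,0,0,0 | 0.0223,-0.052,0,0,0,0 | 0.011,-0.026,0,0,0,0 | 0,0,0,0,0,0 | 0,0,0,0,0,0 | 0,0,0,0,0,0")

```text
clock: 5.65
eef_pos: [0.5038, 0.2781, 0.217]
tcp_rot: [0.982, 0.189, -0.001, 0.001]
contact_force: [1.0, -1.1, -7.8]
opening: 0.0599
grip_force: 40.0
```

```bash
python3 -c "
from h import *
go(.505,.281,.157,22)"
```

```text
clock 5.65 tcp [0.5038 0.2781 0.217 ] shift [ 0.0024 -0.0023  0.06  ] rot [ 0.002   0.0034 -0.0045] F [ 1.  -1.1 -7.8] op 0.0599 grip 40.0
```

Converted, 0.02 m / 0.4 = 0.05, 0.01 m / 0.4 = 0.025, -0.004 rad / 3.1416 = -0.0013.

>>> send_path(steps="0.006,-0.0058,0.025,0,0,-0.0013 | 0,0,0.05,0,0,0 | 0,0,0.05,0,0,0 | 0,0,0.025,0,0,0 | 0,0,0.0125,0,0,0 | 0,0,0,0,0,0 | 0,0,0,0,0,0 | 0,0,0,0,0,0")

```text
clock: 6.32
eef_pos: [0.5065, 0.2837, 0.1547]
tcp_rot: [0.981, 0.191, 0.001, -0.0]
contact_force: [-0.1, 0.4, -7.8]
opening: 0.06
grip_force: 40.0
```

Run:
```python
from h import *
import time
go(.505,.281,.132,22)
for n in("side","top"):
    im=vision.grab_frame(n);cv2.imwrite(f"pics/{n}1.png",im)
    go(.505,.281,.132,22)
s=cv2.imread("pics/side1.png")
t=cv2.imread("pics/top1.png")
cv2.imwrite("pics/c3.png",np.hstack([cv2.resize(s[240:345,230:330],None,fx=5,fy=5,interpolation=cv2.INTER_CUBIC),cv2.resize(t[173:278,160:220],None,fx=5,fy=5,interpolation=cv2.INTER_CUBIC)]))
```

```text
clock 6.32 tcp [0.5065 0.2837 0.1547] shift [-0.0025  0.002   0.0227] rot [-0.0004 -0.0024  0.0014] F [-0.1  0.4 -7.8] op 0.06 grip 40.0
clock 6.37 tcp [0.5065 0.2838 0.1548] shift [-0.0024  0.002   0.0228] rot [-0.0003 -0.0026  0.0016] F [-0.3  0.6 -8.3] op 0.0601 grip 40.0
clock 6.42 tcp [0.5063 0.2838 0.1547] shift [-0.0023  0.0021  0.0227] rot [-0.0003 -0.0023  0.0017] F [ 0.5 -0.3 -7.3] op 0.0601 grip 40.0
```

View pics/c3.png

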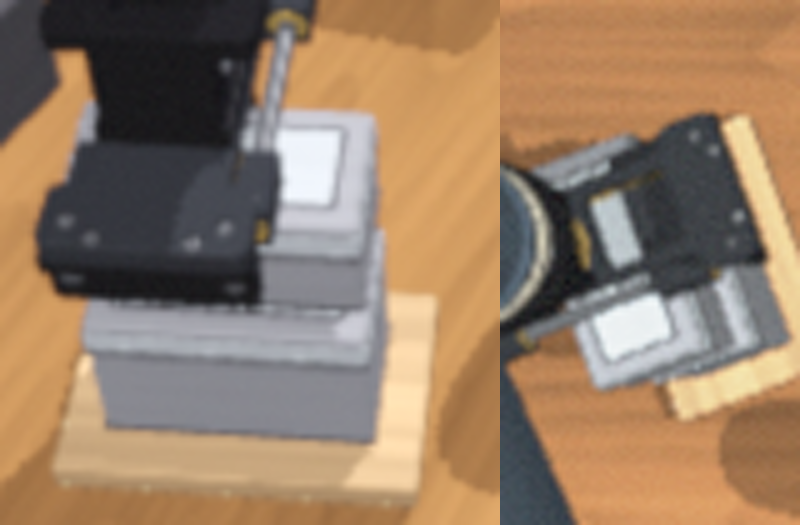

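Add to h.py:
```python
def ext(im,c,seed,z,lo,o=(.5055,.281),yaw=22):
    m=((im.min(2)>lo)).astype(np.uint8)
    l=cv2.connectedComponents(m,connectivity=4)[1]; k=l[seed[1],seed[0]]
    if k==0: return None
    cn=max(cv2.findContours((l==k).astype(np.uint8),0,cv2.CHAIN_APPROX_NONE)[0],key=len)[:,0]
    P=ray(c,cn,z)[:,:2]-o; a=np.radians(yaw); Q=P@np.array([[np.cos(a),-np.sin(a)],[np.sin(a),np.cos(a)]])*1000
    return len(cn),np.percentile(Q,[4,96],axis=0).round(1).tolist()
```

Run:
```python
from h import *
z=.1547-.037+.055
for n,s0,s1 in(("side",(278,297),(293,271)),("top",(196,223),(186,239))):
    c=vision.calibration(n)
    for lo in(205,215,225):
        print(n,lo,ext(cv2.imread(f"pics/{n}0.png"),c,s0,.095,lo),ext(cv2.imread(f"pics/{n}1.png"),c,s1,z,lo))
```

```text
side 205 (112, [[-47.2, -18.3], [47.1, 16.9]]) (46, [[-48.4, -16.3], [-25.1, 18.6]])
side 215 (110, [[-46.8, -17.7], [46.6, 16.6]]) (44, [[-48.1, -16.2], [-25.5, 17.1]])
side 225 (107, [[-45.7, -16.2], [46.0, 15.9]]) (42, [[-47.1, -13.7], [-25.9, 16.5]])
top 205 (83, [[-45.8, -16.3], [47.7, 17.7]]) (37, [[-47.1, -14.6], [-25.2, 19.1]])
top 215 (80, [[-44.0, -16.2], [47.0, 17.5]]) (36, [[-47.1, -14.3], [-25.4, 18.7]])
top 225 (79, [[-44.0, -14.4], [46.2, 16.7]]) (34, [[-45.6, -13.6], [-26.3, 18.3]])
```

Converted, 0.006 m / 0.4 = 0.015, 0.004 m / 0.4 = 0.01.

>>> send_path(steps="0.0038,0.0038,0,0,0,0 | 0,0,0.015,0,0,0 | 0,0,0.015,0,0,0 | 0,0,0.01,0,0,0 | 0,0,0.005,0,0,0 | 0,0,0.0025,0,0,0 | 0,0,0,0,0,0 | 0,0,0,0,0,0")

```text
clock: 7.08
eef_pos: [0.5077, 0.2826, 0.1346]
tcp_rot: [0.981, 0.192, 0.0, -0.0]
contact_force: [-0.3, 0.0, -7.4]
opening: 0.0599
grip_force: 40.0
```

>>> send_path(steps="0,0,0.0025,0,0,0 | 0,0,0,0,0,0 | 0,0,0.0025,0,0,0 | 0,0,0,0,0,0 | 0,0,0,0,0,0")

```text
clock: 7.5
eef_pos: [0.5076, 0.2824, 0.1326]
tcp_rot: [0.981, 0.192, 0.0, 0.0]
contact_force: [-0.1, 0.0, -7.5]
opening: 0.0595
grip_force: 40.0
```

```bash
python3 -c "
from h import *
go(.505,.281,.132,22)"
```

```text
clock 7.50 tcp [0.5076 0.2824 0.1326] shift [-0.003   0.0004  0.0006] rot [ 0.0001 -0.      0.0019] F [-0.1  0.  -7.5] op 0.0595 grip 40.0
```

Converted, 0.0006 m / 0.4 = 0.0015.

>>> send_path(steps="0,0,0.0015,0,0,0 | 0,0,0,0,0,0 | 0,0,0,0,0,0")

```text
clock: 7.75
eef_pos: [0.5077, 0.2825, 0.1324]
tcp_rot: [0.981, 0.192, 0.0, 0.0]
contact_force: [-1.8, -1.3, -2.7]
opening: 0.0597
grip_force: 40.0
```

>>> send_path(steps="0,0,0.0015,0,0,0 | 0,0,0,0,0,0 | 0,0,0,0,0,0")

```text
clock: 8.0
eef_pos: [0.5077, 0.2825, 0.1323]
tcp_rot: [0.981, 0.192, 0.0, 0.0]
contact_force: [-3.8, -3.1, 5.0]
opening: 0.0594
grip_force: 40.0
```

>>> send_path(steps="0,0,0,0,0,0 | 0,0,0,0,0,0 | 0,0,0,0,0,0 | 0,0,0,0,0,0 | 0,0,0,0,0,0 | 0,0,0,0,0,0", jaw=0.085)

```text
clock: 8.5
eef_pos: [0.5078, 0.2826, 0.1313]
tcp_rot: [0.981, 0.192, 0.0, -0.0]
contact_force: [-1.0, 0.2, 0.5]
opening: 0.0838
grip_force: 0.0
```

>>> send_path(steps="0,0,-0.025,0,0,0 | 0,0,-0.075,0,0,0 | 0,0,-0.1,0,0,0 | 0,0,-0.1,0,0,0 | 0,0,-0.05,0,0,0 | 0,0,0,0,0,0 | 0,0,0,0,0,0")

```text
clock: 9.08
eef_pos: [0.5081, 0.2829, 0.2733]
tcp_rot: [0.981, 0.192, 0.002, -0.0]
contact_force: [-1.2, -0.2, -0.6]
opening: 0.0851
grip_force: 0.0
```

```bash
python3 -c "
from h import *
go(.5675,-.023,.26,11.9)"
```

```text
clock 9.08 tcp [0.5081 0.2829 0.2733] shift [-0.0601  0.3058  0.0131] rot [-0.0004 -0.0037  0.1782] F [-1.2 -0.2 -0.6] op 0.0851 grip 0.0
```

Converted, 0.0306 m / 0.4 = 0.0765, -0.006 m / 0.4 = -0.015.

>>> send_path(steps="-0.015,0.0765,0,0,0,0 | -0.015,0.0765,0,0,0,0 | -0.015,0.0765,0,0,0,0 | -0.015,0.0765,0,0,0,0 | -0.015,0.0765,0,0,0,0 | -0.015,0.0765,0,0,0,0 | -0.015,0.0765,0,0,0,0 | -0.015,0.0765,0,0,0,0 | -0.015,0.0765,0,0,0,0 | -0.015,0.0765,0,0,0,0")

```text
clock: 9.92
eef_pos: [0.5662, -0.0253, 0.2696]
tcp_rot: [0.981, 0.192, -0.002, -0.0]
contact_force: [1.0, 0.4, -0.7]
opening: 0.0852
grip_force: 0.0
```

>>> send_path(steps="0,0,0.025,0,0,0.0286 | 0,0,0.075,0,0,0.028 | 0,0,0.1,0,0,0 | 0,0,0.025,0,0,0 | 0,0,0,0,0,0 | 0,0,0,0,0,0 | 0,0,0,0,0,0")

```text
clock: 10.5
eef_pos: [0.5684, -0.0233, 0.183]
tcp_rot: [0.995, 0.104, 0.001, 0.0]
contact_force: [0.6, 0.4, -0.6]
opening: 0.0851
grip_force: 0.0
```

Run:
```python
from h import *
for n,s0,s1 in(("side",(278,297),(278,267)),("top",(196,223),(188,221))):
    c=vision.calibration(n);im=vision.grab_frame(n);cv2.imwrite(f"pics/{n}2.png",im)
    s1=tuple(proj(c,[[.5055,.281,.15]])[0].astype(int))
    for lo in(205,215,225):
        print(n,lo,ext(cv2.imread(f"pics/{n}0.png"),c,s0,.095,lo),ext(im,c,s1,.15,lo))
    print(rects(cv2.imread(f"pics/{n}0.png"),c,[s0],.095,215),rects(im,c,[s1],.15,215))
go(.5675,-.023,.037,11.9)
s=cv2.imread("pics/side2.png");t=cv2.imread("pics/top2.png")
cv2.imwrite("pics/c4.png",np.hstack([cv2.resize(s[240:345,230:330],None,fx=5,fy=5,interpolation=cv2.INTER_CUBIC),cv2.resize(t[173:278,160:220],None,fx=5,fy=5,interpolation=cv2.INTER_CUBIC)]))
```

```text
side 205 (112, [[-47.2, -18.3], [47.1, 16.9]]) (117, [[-47.5, -18.7], [47.1, 16.8]])
side 215 (110, [[-46.8, -17.7], [46.6, 16.6]]) (115, [[-46.9, -18.1], [46.5, 16.4]])
side 225 (107, [[-45.7, -16.2], [46.0, 15.9]]) (113, [[-45.9, -16.3], [46.1, 15.7]])
[(np.int32(19), 506, 280, 96, 36, 22.0)] [(np.int32(20), 506, 280, 96, 36, 22.3)]
top 205 (83, [[-45.8, -16.3], [47.7, 17.7]]) (87, [[-45.7, -16.5], [48.2, 18.0]])
top 215 (80, [[-44.0, -16.2], [47.0, 17.5]]) (87, [[-45.5, -16.3], [47.7, 17.7]])
top 225 (79, [[-44.0, -14.4], [46.2, 16.7]]) (84, [[-44.1, -15.0], [46.2, 16.9]])
[(np.int32(25), 506, 282, 95, 34, 22.0)] [(np.int32(50), 507, 282, 96, 35, 22.4)]
clock 10.60 tcp [ 0.5685 -0.0234  0.1834] shift [-0.0014 -0.0007  0.1463] rot [ 0.0008 -0.0036  0.0004] F [-0.8 -0.2 -0.2] op 0.0854 grip 0.0
```

View pics/c4.png

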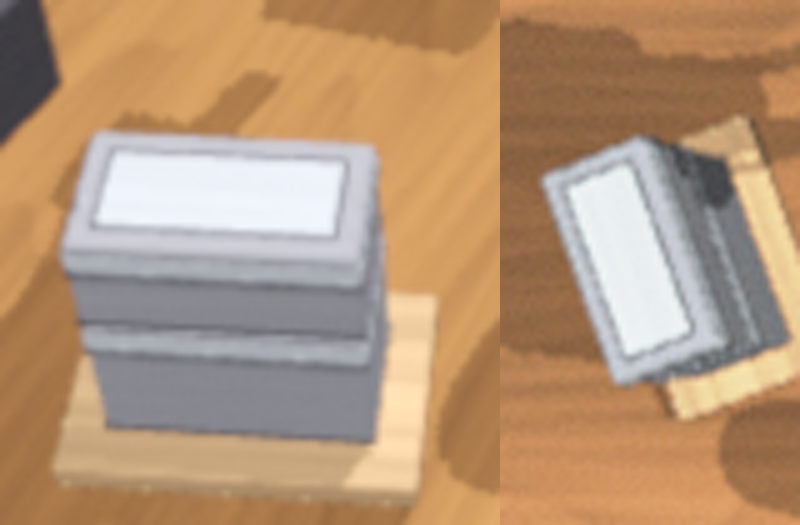

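The heavy tin sits flush on the base, within about half a millimetre in both views. Next, the light tin.

Converted, 0.035 m / 0.4 = 0.0875, -0.0014 m / 0.4 = -0.0035.

>>> send_path(steps="-0.0035,-0.0018,0.05,0,0,0 | 0,0,0.0875,0,0,0 | 0,0,0.0875,0,0,0 | 0,0,0.075,0,0,0 | 0,0,0.0375,0,0,0 | 0,0,0.02,0,0,0 | 0,0,0.0075,0,0,0 | 0,0,0,0,0,0 | 0,0,0,0,0,0", jaw=0.087)

```text
clock: 11.35
eef_pos: [0.567, -0.0231, 0.0369]
tcp_rot: [0.995, 0.104, 0.002, 0.0]
contact_force: [-0.2, -0.3, 0.9]
opening: 0.0869
grip_force: 0.0
```

>>> send_path(steps="0,0,0,0,0,0 | 0,0,0,0,0,0 | 0,0,0,0,0,0 | 0,0,0,0,0,0 | 0,0,0,0,0,0 | 0,0,0,0,0,0 | 0,0,0,0,0,0 | 0,0,0,0,0,0", jaw=0.04, clamp_n=30)

```text
clock: 12.02
eef_pos: [0.5658, -0.023, 0.0356]
tcp_rot: [0.995, 0.104, 0.0, -0.0]
contact_force: [-1.1, 0.5, 4.3]
opening: 0.0595
grip_force: 30.0
```

>>> send_path(steps="0,0,-0.01,0,0,0 | 0,0,-0.02,0,0,0 | 0,0,-0.05,0,0,0 | 0,0,-0.0875,0,0,0 | 0,0,-0.1,0,0,0 | 0,0,-0.1,0,0,0 | 0,0,-0.1,0,0,0 | 0,0,-0.075,0,0,0 | 0,0,-0.0375,0,0,0 | 0,0,0,0,0,-0.0255")

```text
clock: 12.85
eef_pos: [0.5676, -0.0232, 0.2725]
tcp_rot: [0.99, 0.144, 0.004, 0.001]
contact_force: [0.5, 0.6, -2.4]
opening: 0.0599
grip_force: 30.0
```

>>> send_path(steps="0,0,0,0,0,-0.0318 | 0,0,0,0,0,0 | 0,0,0,0,0,0 | 0,0,0,0,0,0")

```text
clock: 13.18
eef_pos: [0.5653, -0.0234, 0.267]
tcp_rot: [0.981, 0.192, -0.0, -0.0]
contact_force: [-0.0, -1.0, -2.0]
opening: 0.0601
grip_force: 30.0
```

```bash
python3 -c "
from h import *
go(.5075,.2825,.26,22.3)"
```

```text
clock 13.18 tcp [ 0.5653 -0.0234  0.267 ] shift [ 0.0616 -0.3052  0.007 ] rot [-0.0002  0.0009 -0.0036] F [-0. -1. -2.] op 0.0601 grip 30.0
```

Converted, -0.0305 m / 0.4 = -0.0763, -0.0152 m / 0.4 = -0.038.

>>> send_path(steps="0.0075,-0.038,0,0,0,0 | 0.0155,-0.0763,0,0,0,0 | 0.0155,-0.0763,0,0,0,0 | 0.0155,-0.0763,0,0,0,0 | 0.0155,-0.0763,0,0,0,0 | 0.0155,-0.0763,0,0,0,0 | 0.0155,-0.0763,0,0,0,0 | 0.0155,-0.0763,0,0,0,0 | 0.0155,-0.0763,0,0,0,0 | 0.0155,-0.0763,0,0,0,0")

```text
clock: 14.02
eef_pos: [0.51, 0.2684, 0.267]
tcp_rot: [0.981, 0.192, -0.0, 0.0]
contact_force: [1.6, 0.4, -2.4]
opening: 0.0598
grip_force: 30.0
```

>>> send_path(steps="0.007,-0.0388,0,0,0,-0.001 | 0,0,0,0,0,0 | 0,0,0.05,0,0,0 | 0,0,0.05,0,0,0 | 0,0,0.0375,0,0,0 | 0,0,0.0125,0,0,0 | 0,0,0,0,0,0 | 0,0,0,0,0,0 | 0,0,0,0,0,0 | 0,0,0,0,0,0")

```text
clock: 14.85
eef_pos: [0.5079, 0.2829, 0.2086]
tcp_rot: [0.981, 0.194, 0.001, -0.0]
contact_force: [-0.7, 0.4, -1.0]
opening: 0.0596
grip_force: 30.0
```

Create m.py:
```python
from h import *
s=get_state(); z=s['eef_pos'][2]-.0356+.055; a=np.radians(22.2)
for n in("side","top"):
    c=vision.calibration(n);im=vision.grab_frame(n);cv2.imwrite(f"pics/{n}3.png",im)
    s1=tuple(proj(c,[[.5055-.036*np.cos(a),.281-.036*np.sin(a),z]])[0].astype(int))
    s0=tuple(proj(c,[[.5055,.281,.15]])[0].astype(int))
    for lo in(205,215,225):
        print(n,lo,ext(cv2.imread(f"pics/{n}2.png"),c,s0,.15,lo),ext(im,c,s1,z,lo))
go(.5075,.2825,.1856,22.3)
```

```bash
python3 m.py
```

```text
side 205 (117, [[-47.5, -18.7], [47.1, 16.8]]) (42, [[-43.5, -17.6], [-23.8, 17.0]])
side 215 (115, [[-46.9, -18.1], [46.5, 16.4]]) (42, [[-43.3, -17.6], [-24.0, 14.9]])
side 225 (113, [[-45.9, -16.3], [46.1, 15.7]]) (39, [[-42.4, -15.1], [-25.8, 14.9]])
top 205 (87, [[-45.7, -16.5], [48.2, 18.0]]) (36, [[-42.3, -16.2], [-23.8, 17.8]])
top 215 (87, [[-45.5, -16.3], [47.7, 17.7]]) (36, [[-42.1, -15.8], [-24.3, 17.5]])
top 225 (84, [[-44.1, -15.0], [46.2, 16.9]]) (34, [[-40.8, -14.8], [-25.1, 16.8]])
clock 14.95 tcp [0.5077 0.2828 0.2083] shift [-0.0003  0.0002  0.0227] rot [-0.     -0.0017  0.0014] F [ 0.8 -0.4 -2.8] op 0.0596 grip 30.0
```

Converted, 0.006 m / 0.4 = 0.015, -0.0035 m / 0.4 = -0.0088.

>>> send_path(steps="-0.0088,0.0008,0,0,0,0 | 0,0,0.015,0,0,0 | 0,0,0.015,0,0,0 | 0,0,0.0075,0,0,0 | 0,0,0,0,0,0 | 0,0,0,0,0,0 | 0,0,0,0,0,0")

```text
clock: 15.53
eef_pos: [0.5043, 0.2811, 0.1923]
tcp_rot: [0.981, 0.194, 0.0, -0.0]
contact_force: [0.0, -0.5, -1.5]
opening: 0.0598
grip_force: 30.0
```

```bash
python3 m.py
```

```text
side 205 (117, [[-47.5, -18.7], [47.1, 16.8]]) (43, [[-47.7, -18.9], [-27.8, 15.6]])
side 215 (115, [[-46.9, -18.1], [46.5, 16.4]]) (41, [[-47.4, -16.9], [-28.5, 15.6]])
side 225 (113, [[-45.9, -16.3], [46.1, 15.7]]) (39, [[-46.4, -16.7], [-28.5, 15.5]])
top 205 (87, [[-45.7, -16.5], [48.2, 18.0]]) (35, [[-45.9, -16.1], [-28.2, 17.0]])
top 215 (87, [[-45.5, -16.3], [47.7, 17.7]]) (35, [[-45.6, -16.1], [-28.5, 17.0]])
top 225 (84, [[-44.1, -15.0], [46.2, 16.9]]) (32, [[-44.6, -14.6], [-29.4, 16.3]])
clock 15.63 tcp [0.5043 0.2811 0.1925] shift [ 0.0035 -0.      0.0069] rot [-0.     -0.0004  0.0016] F [ 0.6 -0.8 -2.2] op 0.0601 grip 30.0
```

Converted, 0.003 m / 0.4 = 0.0075, 0.0003 m / 0.4 = 0.0008.

>>> send_path(steps="0.0008,-0.0005,0.0075,0,0,0 | 0,0,0.005,0,0,0 | 0,0,0,0,0,0 | 0,0,0,0,0,0")

```text
clock: 15.97
eef_pos: [0.5042, 0.2812, 0.1871]
tcp_rot: [0.981, 0.194, -0.0, 0.0]
contact_force: [0.3, 0.7, -1.4]
opening: 0.0597
grip_force: 30.0
```

>>> send_path(steps="0,0,0.0015,0,0,0 | 0,0,0,0,0,0 | 0,0,0,0,0,0")

```text
clock: 16.22
eef_pos: [0.5044, 0.2813, 0.1868]
tcp_rot: [0.981, 0.194, 0.0, 0.0]
contact_force: [-0.8, 0.3, -2.3]
opening: 0.0596
grip_force: 30.0
```

>>> send_path(steps="0,0,0.0015,0,0,0 | 0,0,0,0,0,0 | 0,0,0,0,0,0")

```text
clock: 16.47
eef_pos: [0.5044, 0.2812, 0.1861]
tcp_rot: [0.981, 0.194, 0.0, 0.0]
contact_force: [-0.2, -1.0, -2.4]
opening: 0.0594
grip_force: 30.0
```

Converted, 0.0005 m / 0.4 = 0.0013.

>>> send_path(steps="0,0,0.0013,0,0,0 | 0,0,0,0,0,0 | 0,0,0,0,0,0")

```text
clock: 16.72
eef_pos: [0.5044, 0.2813, 0.1857]
tcp_rot: [0.981, 0.194, 0.0, -0.0]
contact_force: [-0.3, 0.2, -1.9]
opening: 0.0598
grip_force: 30.0
```

>>> send_path(steps="0,0,0.0013,0,0,0 | 0,0,0,0,0,0 | 0,0,0,0,0,0")

```text
clock: 16.97
eef_pos: [0.5044, 0.2813, 0.1857]
tcp_rot: [0.981, 0.194, 0.0, 0.0]
contact_force: [-1.4, -0.5, 2.5]
opening: 0.06
grip_force: 30.0
```

Contact made. Release, back off and check.

>>> send_path(steps="0,0,0,0,0,0 | 0,0,0,0,0,0 | 0,0,0,0,0,0 | 0,0,0,0,0,0 | 0,0,0,0,0,0 | 0,0,0,0,0,0", jaw=0.085)

```text
clock: 17.47
eef_pos: [0.5044, 0.2813, 0.1851]
tcp_rot: [0.981, 0.194, 0.0, 0.0]
contact_force: [0.1, 0.3, -0.1]
opening: 0.0837
grip_force: 0.0
```

>>> send_path(steps="0,0,-0.025,0,0,0 | 0,0,-0.075,0,0,0 | 0,0,-0.1,0,0,0 | 0,0,-0.1,0,0,0 | 0,0,0,0,0,0 | -0.015,0.075,0,0,0,0 | -0.015,0.075,0,0,0,0 | -0.015,0.075,0,0,0,0 | -0.015,0.075,0,0,0,0 | -0.015,0.075,0,0,0,0")

```text
clock: 18.3
eef_pos: [0.5339, 0.1299, 0.3059]
tcp_rot: [0.981, 0.194, 0.001, 0.0]
contact_force: [-0.4, -0.9, -0.4]
opening: 0.085
grip_force: 0.0
```

>>> send_path(steps="-0.015,0.075,0,0,0,0 | -0.015,0.075,0,0,0,0 | -0.015,0.075,0,0,0,0 | -0.015,0.075,0,0,0,0 | -0.015,0.075,0,0,0,0 | 0,0,0,0,0,0 | 0,0,0,0,0,0 | 0,0,0,0,0,0")

```text
clock: 18.97
eef_pos: [0.5631, -0.0181, 0.3056]
tcp_rot: [0.981, 0.194, 0.0, -0.0]
contact_force: [-0.9, -0.0, 0.1]
opening: 0.085
grip_force: 0.0
```

Run:
```python
from h import *
for n in("side","top"):
    c=vision.calibration(n);im=vision.grab_frame(n);cv2.imwrite(f"pics/{n}4.png",im);p=cv2.imread(f"pics/{n}2.png")
    s0=tuple(proj(c,[[.5055,.281,.15]])[0].astype(int));s1=tuple(proj(c,[[.5055,.281,.205]])[0].astype(int))
    for lo in(205,215): print(n,lo,ext(p,c,s0,.15,lo),ext(im,c,s1,.205,lo))
    print(rects(im,c,[s1],.205,215))
s=cv2.imread("pics/side4.png")
cv2.imwrite("pics/c5.png",np.hstack([cv2.resize(s[215:335,220:330],None,fx=3.3,fy=3.3,interpolation=cv2.INTER_CUBIC),cv2.resize(im,(400,396)) [:396]]))
```

```text
side 205 (117, [[-47.5, -18.7], [47.1, 16.8]]) (116, [[-47.2, -18.4], [46.6, 17.0]])
side 215 (115, [[-46.9, -18.1], [46.5, 16.4]]) (115, [[-46.9, -17.8], [46.1, 16.5]])
[(np.int32(20), 506, 280, 96, 36, 22.4)]
top 205 (87, [[-45.7, -16.5], [48.2, 18.0]]) (88, [[-45.6, -16.1], [47.1, 18.3]])
top 215 (87, [[-45.5, -16.3], [47.7, 17.7]]) (88, [[-45.1, -16.0], [46.8, 18.0]])
[(np.int32(42), 506, 283, 95, 35, 22.5)]
```

View pics/c5.png

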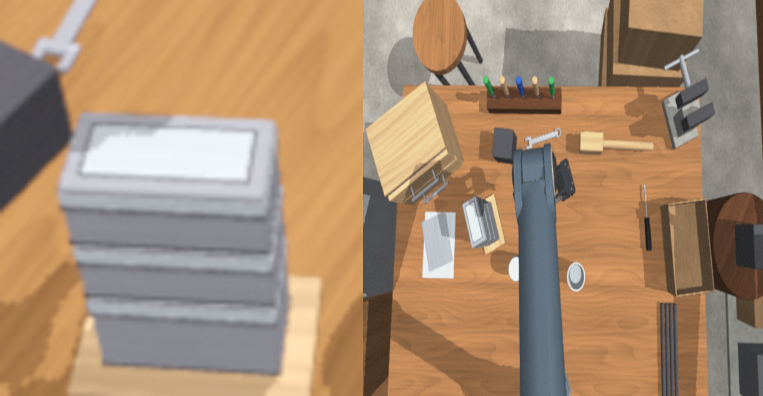

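The side crop shows the three tins flush in one column. The top view shows the bystanders still in place, and the arm clear of everything.

```bash
python3 -c "
from station import arm, vision, get_state
print(arm.hand_in())"
```

```text
the job is handed in; nothing more can be done
None
```

Both tins are stacked flush on the taller tin, the heavy one (about 0.8 kg) directly on it and the light one (about 0.2 kg) on top; the edges match to within about 1 mm in both camera views, and the job was handed in at about 19 s.

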